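# Close a display model: hook its roof section in and lock it for transport

### The job

Fit the roof section that has a tongue along one edge onto the open display model: hook the tongue under the model's retaining lip with the roof tilted, then swing the roof down gently, without letting it slam, until it lies flush on its ledges. Then turn the wing latch clockwise a quarter turn until it drops into its locked detent over the roof's edge. Leave the other roof section, the cars, the spray can, the jar and the glue bottle where they are.

Things in the scene. Friction and masses are not known exactly. Their poses are not given: they have to be found in the camera images.
- roof_grip (a point): Centre of the pale block on the roof section with the tongue: 60 (roof x) x 34 (roof y) x 44 mm high, the handle, centred on a grey plate 140 (x) x 126 (y) x 12 mm whose underside is 34 mm below this point. From the plate's -x edge the tongue sticks out 14 mm. About 0.25 kg. z is up. It starts flat on the table, left or right of the model.
- roof_tongue (a point): Middle of the tip of the tongue, which is 126 mm wide, 4 mm thick and flush with the plate's underside. The point lies half-way through the thickness, 84 mm along -x and 32 mm below roof_grip; axes parallel to roof_grip's. The plate's opposite edge is at 154 mm along +x.
- hook_slot (a point): On the fixed model (pale green walls on a 270 x 230 mm board): middle of the back of the slot under the lip, at ledge height, 62 mm above the table. Model x points from here across the opening to the latch, z up. Ledges at this height run all round the recess for the roof, 159 mm long (x 0 to 159 mm) and 132 mm wide (y +-66 mm), with 10 mm high, 6 mm thick upstands on the other three sides.
- lip_edge (a point): Middle of the lip's free lower edge, 10 mm along model x from hook_slot and 11 mm above the ledge; the lip is 4 mm thick and runs the whole width. The roof cannot go in flat: its tongue goes under the lip with the opposite edge raised 0.2 to 0.3 rad, then the roof swings down. The model's place and yaw differ each time.
- latch_axis (a point): On the vertical axis of the wing latch, 189 mm along model x from hook_slot, 104 mm above the table, near the wing's mid-height. The wing is an upright aluminium bar 60 mm long, 12 mm thick, 28 mm high, from 90.5 to 118.5 mm above the table when unlocked (3 mm lower locked), on a 44 mm square pier 74 mm high. Fixed point, does not sink or turn.
- cam_tip (a point): Tip of the latch's cam arm, 50 mm from the axis, on the arm's upper face. The arm is 16 mm wide, 6 mm thick, lies under the wing and parallel to it; its upper face is 85.5 mm above the table when unlocked. It turns and sinks with the latch.
- latch (a joint): Latch angle, rad: 0 = unlocked, wing and cam arm along model y (arm towards -y); grows clockwise seen from above to its stop at 1.571 = locked, arm towards model -x over the roof's edge. Starts between 0 and 0.3. Light friction (0.025 N m); beyond about 1.3 rad a spring (under 0.1 N m) pulls it round and 3 mm down into the locked detent. Before that it neither sinks nor turns by itself.
- other_roof: Bystander: another loose roof section without tongue, 150 x 110 x 12 mm, with a block 40 x 34 x 44 mm on it; origin under its centre. It lies on the other side of the model.
- spray_can: Bystander: standing can, 60 mm diameter, 180 mm high; origin under its centre.
- glue_bottle: Bystander: standing bottle, 52 mm diameter, 130 mm high, on the corner of the model's board beside the latch (model +x, +y); origin under its centre.
- filler_jar: Bystander: standing grey jar, 64 mm diameter, 90 mm high, on the table; origin under its centre.
- car_red: Bystander: toy-size model car 70 x 30 x 27 mm parked on the model's board beside its side wall; origin under its centre.
- car_black: Bystander: model car of the same size on the board beside the other side wall; origin under its centre.
Not all that is in view belongs to the job. Leave any yellow look-alike of the part that bears roof_grip alone.

How it is judged (in metres and radians):
On the way, in this order (a step that is already met when the one before it is completed fails the run):
1. the tongue is under the retaining lip with the roof still tilted (more than 0.05 rad) (x of roof_tongue in the frame of hook_slot between -0.003 and 0.0085 m and y of roof_tongue in the frame of hook_slot between -0.008 and 0.008 m and z of roof_tongue in the frame of hook_slot between -0.002 and 0.0105 m and angle between roof_grip's own z axis and vertical above 0.05 rad), for 0.1 s.
2. the roof lies flat on its ledges, tongue under the lip (x of roof_tongue in the frame of hook_slot between -0.003 and 0.0075 m and y of roof_tongue in the frame of hook_slot between -0.006 and 0.006 m and z of roof_tongue in the frame of hook_slot between -0.001 and 0.005 m and angle between roof_grip's own z axis and vertical below 0.025 rad and angle between the x axis of roof_grip and the x axis of hook_slot, either way round below 0.07 rad and z of roof_grip in the frame of hook_slot between 0.031 and 0.038 m), for 0.2 s.
3. the latch is turned into its locked detent (value of joint latch above 1.5 rad), for 0.2 s.
At the end, for the whole second after the job is handed in: The roof lies flat (within 0.025 rad) on the ledges all round, its tongue tip under the lip within 7.5 mm of the slot's back, sideways within 6 mm and in line within 0.07 rad; the latch stands still in its locked detent (above 1.5 rad); all is released (all of step 2 and value of joint latch above 1.5 rad and velocity of joint latch below 0.1 rad/s); the robot touches nothing.
It fails at once if the roof section slams down (turns faster than 4 rad/s at the lip) (x of roof_tongue in the frame of hook_slot between -0.003 and 0.0085 m and y of roof_tongue in the frame of hook_slot between -0.008 and 0.008 m and z of roof_tongue in the frame of hook_slot between -0.002 and 0.0105 m and angular speed of roof above 4 rad/s).
It fails at once if a bystander (other roof section, can, jar, bottle or car) is shifted by more than 30 mm (distance of any of other_roof, spray_can, glue_bottle, filler_jar, car_red, car_black from where it was at the start of the episode above 0.03 m).
It fails at once if the can, the jar or the bottle is tipped over (angle between any of spray_can, glue_bottle, filler_jar's own z axis and vertical above 0.5 rad).
It also fails if it takes over 58 s, if anything falls off the work surface, if the arm or the gripper's body presses on something with over 40 N, if the wrist force passes 120 N, or if a joint passes its speed limit or range.

### The arm

A 6-joint arm with a two-finger parallel gripper is mounted at the origin on the work surface. World frame = base frame: x ahead of the robot, y to its left, z up, the work surface at z = 0. Lengths are in mm, angles in degrees, forces in N, time in s.
With the tool pointing down it reaches from about 300 to 850 mm from the base axis. Payload 4.2 kg.
Tool frame: the origin (TCP) lies at the very end of the fingers, on their centre line; the grasp point (between the pads) lies 19 mm behind it (env.grasp_offset is the distance from the TCP to the grasp point, in mm); z points along the fingers, y is the line along which they close (so a half turn about z gives the same grasp; the last joint's range is limited). The gripper opens to 91 mm and grips with 3 to 60 N. Pads are 32 mm wide; open, the fingers measure 118 mm over their backs; the gripper's body (76 mm by 178 mm) begins 60 mm behind the grasp point.
Start: joints at [-66.692, 18.312, 89.639, -0, 72.044, -1.146], TCP at [238.033, -523.437, 183.076] pointing down, gripper open.
Joint ranges: [-177.97, 177.97], [-48.28, 115.42], [12.27, 149.76], [-77.06, 257.06], [2.81, 150.46], [-146.56, 146.56]. Speed limits (degrees/s): [147.25, 147.25, 180, 180, 180, 180].

### API

Orientations are given as [roll, pitch, yaw] about the fixed x, y, z axes, in that order (R = Rz(yaw) Ry(pitch) Rx(roll)).
In Python, from workcell import env gives the robot as it stands. The module is installed in compiled form; this text tells all that it offers.
- The arm moves only by the tool send_rows, never from a script. Its argument "motion" is a list of rows, each an object of numbers: "tx", "ty", "tz": the shift along the tool's x, y, z in units of 500 mm (1.0 is 500 mm); "rx", "ry", "rz": the turn, a rotation vector about the tool's x, y, z in units of 30 degrees (1.0 is 30 degrees); "gripper": the closure, from -1 (fully open) to 1 (shut). In form: [{"tx": .., "ty": .., "tz": .., "rx": .., "ry": .., "rz": .., "gripper": ..}, ...]. A call has 1 to 12 rows; each row shifts and turns the commanded pose from where the row before left it, along the tool's axes as they then stand; what a row does not reach is not made up. A row lasts 1/8 s, in which the tool goes at most 62.5 mm and 10.7 degrees, less where a joint would pass 70% of its speed; a pose out of reach is approached as far as the arm can. A call with a number of a shift or a turn outside -1 to 1 is refused whole. A call with a gripper value outside its range is refused whole. The fingers move at their own pace and stop on an object; "grip_force" is the grip in N (left out, the last holds). Time passes only in rows, so rows that do not move let the fingers close. It gives the time, the measured TCP pose, the force, the opening and the grip force at its end, in the units of the state.
- env.state(): the state, without advancing time (a new reading comes with each control period).
- env.grab_frame(name): name is "scene" or "side" or "wrist"; returns a dict with "frame" (480x640x3 uint8, red, green, blue), "vertical_fov" (degrees; the focal length in pixels is half the picture's height over the tangent of half this angle, whatever the lens; pixels are square), "cx", "cy" (the principal point, pixels), "rvec" (rotation vector, rad) and "tvec" (3), from world to camera coordinates, as OpenCV has them; the wrist camera has in their place "T_tool_cam" (4x4, takes a point from camera to tool coordinates, whose origin is the TCP and whose axes are the flange's). Camera axes: x right, y down, z forward; pixel columns grow to the right and rows downward; lengths in mm; the calibration is good to about 2 mm. The wrist camera is an equidistant fisheye: a pixel r from the principal point sees the ray r / f radians off the axis. A picture is of the moment at which its call begins: read the wrist's pose just before it. There is no depth.
- env.job_done(): hands the job in; it is judged then, once.
The state is a dict: "time_s": time; "qpos": joint angles; "qvel": joint speeds; "effort": joint torques, N m; "ee_pos": TCP position; "ee_rot": TCP orientation; "force": force on the tool from outside, world axes, zero at the start; "torque": the same for the moment, N m; "gripper_width": finger opening in mm; "gripper_force": force on a finger pad.
Only numpy, scipy, OpenCV 4.12 (cv2) and the standard library are available. Lean on these libraries where they do the work, as an engineer would, in place of code of your own. Each camera call takes 0.05 s, during which the arm holds its last target. There are 200 camera calls.

## Working session

There is one attempt and no reset: what is moved stays moved. The work goes in short steps, Python scripts to look and compute and a tool call to move; the robot and the scene stay as the last step left them, time stands still between calls to the robot, and variables do not carry over. Pictures are saved under pics/ and viewed, at most 10 in all, crops included, and the job is handed in when it is done.

Besides the shell and the picture viewer there is one more tool, called by a JSON object that holds its "api" and its "payload", one argument or row to a line. send_rows: Moves the arm, as the interface text tells. Shifts and turns lie within -1 to 1; 1 stands for 500 mm of shift or 30 degrees of turn. Its arguments: {"type":"object","properties":{"motion":{"type":"array"},"grip_force":{"type":"number"}},"required":["motion"]}

```bash
mkdir -p pics
cat > h.py <<'E'
import numpy as np, cv2
from scipy.spatial.transform import Rotation as R
from workcell import env
def grab(n,save=None):
    s=env.state(); f=env.grab_frame(n)
    if save: cv2.imwrite(f'pics/{save}.png',f['frame'][:,:,::-1])
    f['s']=s; return f
def ray(f,u,v):
    fl=240/np.tan(np.radians(f['vertical_fov'])/2)
    x,y=u-f['cx'],v-f['cy']
    if 'T_tool_cam' in f:
        r=np.hypot(x,y)+1e-12; th=r/fl
        d=np.array([x/r*np.sin(th),y/r*np.sin(th),np.cos(th)])
        T=np.array(f['T_tool_cam']); s=f['s']
        Rt=R.from_euler('xyz',s['ee_rot'],degrees=True).as_matrix()
        return Rt@T[:3,3]+np.array(s['ee_pos']), Rt@T[:3,:3]@d
    Rm=cv2.Rodrigues(np.array(f['rvec'],float))[0]
    return -Rm.T@np.array(f['tvec'],float).ravel(), Rm.T@np.array([x/fl,y/fl,1])
def plane(f,u,v,z):
    o,d=ray(f,u,v); return o+d*(z-o[2])/d[2]
E
python3 - <<'E'
from h import *
print(env.state())
fs=[grab(n,n+'0') for n in('scene','side','wrist')]
for f in fs: print({k:v for k,v in f.items() if k not in('frame','s')})
cv2.imwrite('pics/a.png',cv2.resize(np.hstack([fs[0]['frame'],fs[1]['frame']])[:,:,::-1],(800,300)))
E
```

```text
{'time_s': 0.0, 'qpos': array([-6.66923937e+01,  1.83509187e+01,  8.97058370e+01, -5.33320108e-05,
        7.20423336e+01, -1.14472093e+00]), 'qvel': array([-0.02259218, -0.07203604,  0.0042721 ,  0.01618756, -0.06462725,
        0.01300051]), 'effort': array([-2.33485280e-04, -4.12454188e+01, -2.31973690e+01,  7.27198203e-02,
        4.53135360e-02, -1.41114838e-04]), 'ee_pos': array([ 237.80799633, -522.91827514,  182.23141052]), 'ee_rot': array([-1.79900929e+02, -1.92889329e-03,  2.44523421e+01]), 'force': array([-0.27175467,  0.49126131, -0.08991689]), 'torque': array([-0.03574739,  0.01646665,  0.01864684]), 'gripper_force': 0.0, 'gripper_width': 91.14425987431717}
{'vertical_fov': 57.96622707151023, 'cx': 321.58362088689944, 'cy': 237.97628814478986, 'rvec': array([ 2.42168873,  1.00305235, -0.28689754]), 'tvec': array([-316.33339051, -210.53569621, 1140.3623241 ])}
{'vertical_fov': 43.43698379071241, 'cx': 324.63335740790126, 'cy': 229.25944833108878, 'rvec': array([ 0.54548739, -2.61948172,  1.22627238]), 'tvec': array([ 420.20951817,  195.32164608, 1583.15738599])}
{'vertical_fov': 65.70646984690485, 'cx': 314.4601095620255, 'cy': 237.68158326870918, 'T_tool_cam': array([[ 4.86010693e-04, -9.67859698e-01, -2.51490297e-01,
         6.95012554e+01],
       [ 9.99999858e-01,  5.25746971e-04, -9.08133662e-05,
         7.00621084e-01],
       [ 2.20114859e-04, -2.51490217e-01,  9.67859815e-01,
        -2.01509730e+02],
       [ 0.00000000e+00,  0.00000000e+00,  0.00000000e+00,
         1.00000000e+00]])}
```

View pics/scene0.png

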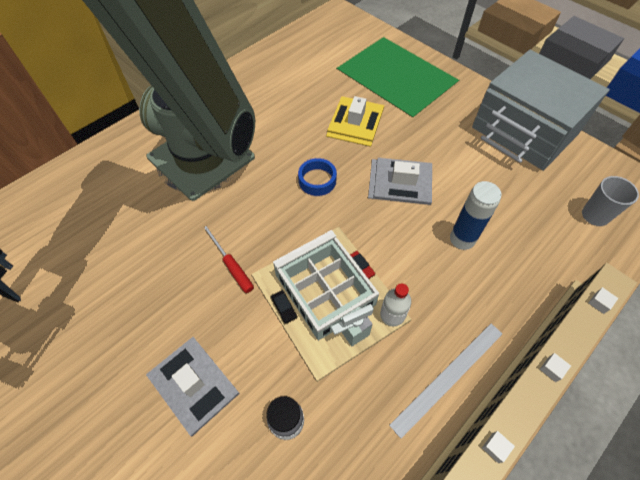

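View pics/side0.png

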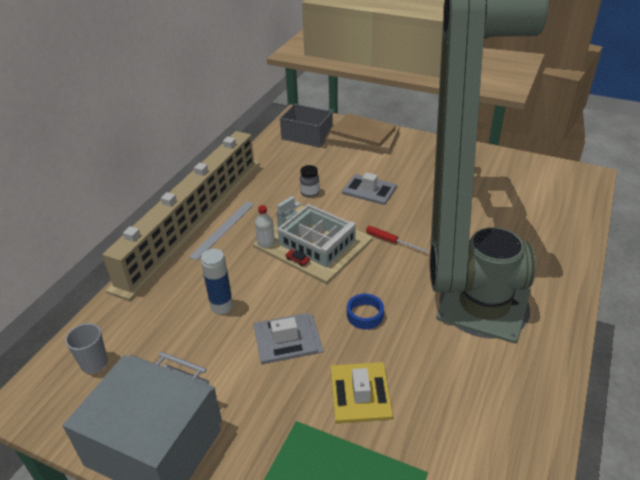

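Candidates for the tongued roof: grey plate at scene (402,180), grey plate at (192,385), yellow look-alike at (355,120, to be ignored). I'll check the two grey ones in one crop, along with the model.

Run:
```python
from h import *
a=cv2.imread('pics/scene0.png')
c=lambda x,y,w,h,W,H:cv2.resize(a[y:y+h,x:x+w],(W,H),interpolation=cv2.INTER_CUBIC)
l=np.vstack([c(355,140,100,75,400,300),c(140,335,100,75,400,300)])
cv2.imwrite('pics/c1.png',np.hstack([l,c(240,210,180,180*600//400,400,600)]))
f=grab('scene')
for p in [(405,165),(355,105),(186,375),(355,318)]: print(plane(f,*p,56))
```

```text
[419.3683336  314.87219477  56.        ]
[190.45228373 383.80505149  56.        ]
[ 455.35164921 -357.63963377   56.        ]
[599.34737724 -58.53708257  56.        ]
```

View pics/c1.png

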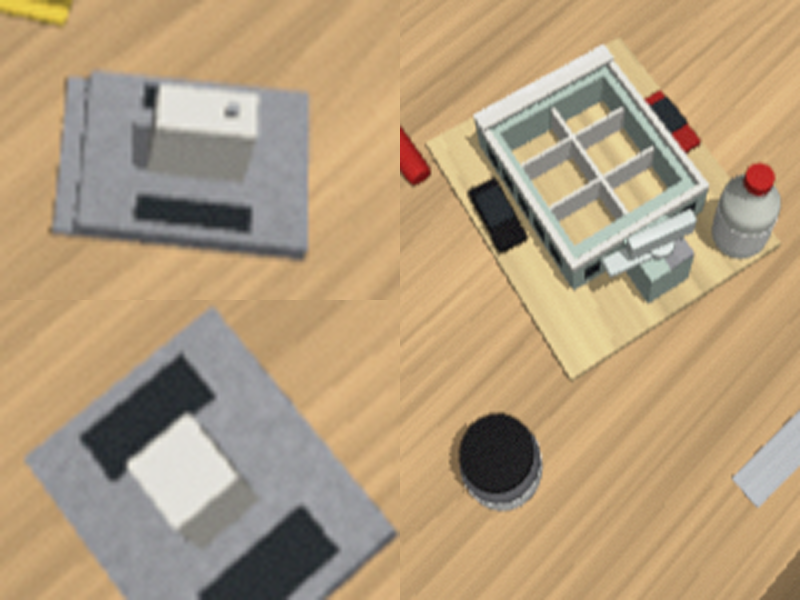

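The upper-left crop, scene (402,180), has the tongue strip on its left edge and the longer block, so it is the target. The lower-left one has no tongue. The model's lip is the upper-left bar, and the latch is at about (352,318).

Run:
```python
from h import *
f=grab('scene')
P=np.array([plane(f,*p,12) for p in [(377.5,158),(432,163),(430.7,202),(375,197.5)]]); print(P,P.mean(0))
for i in range(4):
    d=P[(i+1)%4]-P[i]; print(np.linalg.norm(d),np.degrees(np.arctan2(d[1],d[0])))
P=np.array([plane(f,u,v,z) for u,v,z in [(275,264,77),(334.5,231.6,77),(377.7,294.6,72),(318.8,336.9,72)]]); print(P)
for i in range(4):
    d=(P[(i+1)%4]-P[i])[:2]; print(np.linalg.norm(d),np.degrees(np.arctan2(d[1],d[0])))
for p in [(355,312,104),(333,318,85)]: print(plane(f,*p))
```

```text
[[334.4984442  317.79183983  12.        ]
 [444.84200919 403.71460641  12.        ]
 [518.53523011 302.50513446  12.        ]
 [414.15741683 217.5815121   12.        ]] [428.00827508 310.3982732   12.        ]
139.85143600241082 37.90732064479787
125.19603836411474 -53.940673600942176
134.5613225984588 -140.8675924612926
128.014302736201 128.4818133046108
[[ 408.79322551  -95.57817589   77.        ]
 [ 440.38630462   46.8598199    77.        ]
 [ 601.44816433    3.79917773   72.        ]
 [ 580.16160779 -139.15434769   72.        ]]
145.89964116656304 77.49412033054666
166.71874986880866 -14.968214085295797
144.52967833459414 -98.46942170643959
176.82195901926977 165.7329945296064
[601.76968902 -65.56259534 104.        ]
[576.24481615 -97.34628699  85.        ]
```

{"api": "send_rows", "payload": {
  "motion": [
    {"tx": 0.081, "ty": -0.048, "tz": -0.02},
    {"tx": 0.081, "ty": -0.048, "tz": -0.02},
    {"tx": 0.081, "ty": -0.048, "tz": -0.02},
    {"tx": 0.081, "ty": -0.048, "tz": -0.02},
    {"tx": 0.081, "ty": -0.048, "tz": -0.02},
    {"tx": 0.081, "ty": -0.048, "tz": -0.02},
    {"tx": 0.081, "ty": -0.048, "tz": -0.02},
    {"tx": 0.081, "ty": -0.048, "tz": -0.02},
    {"tx": 0.081, "ty": -0.048, "tz": -0.02},
    {"tx": 0.081, "ty": -0.048, "tz": -0.02},
    {"tx": 0.081, "ty": -0.048, "tz": -0.02},
    {"tx": 0.081, "ty": -0.048, "tz": -0.02}
  ]
}}

```text
invalid input at $.motion[0]: expected keys tx, ty, tz, rx, ry, rz, gripper
```

{"api": "send_rows", "payload": {
  "motion": [
    {"rz": 0.317},
    {"rz": 0.317},
    {"rz": 0.317},
    {"rz": 0.317},
    {"rz": 0},
    {"rz": 0}
  ]
}}

```text
invalid input at $.motion[0]: expected keys tx, ty, tz, rx, ry, rz, gripper
```

Run:
```python
from h import *
import pickle
f=grab('wrist','w1'); pickle.dump({k:(dict(ee_pos=v['ee_pos'],ee_rot=v['ee_rot']) if k=='s' else v) for k,v in f.items()},open('w1.pkl','wb')); print(f['s']['ee_pos'],f['s']['ee_rot'],f['s']['time_s'])
```

```text
[ 237.9249973  -523.22054493  182.7007997 ] [-1.79959372e+02  9.50683222e-04  2.44536579e+01] 0.25
```

View pics/w1.png

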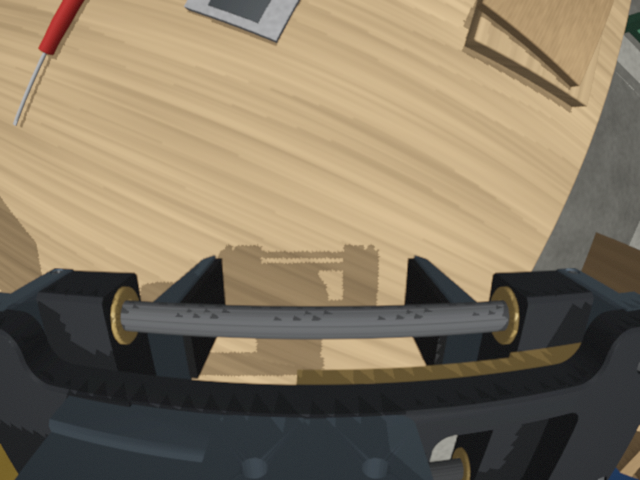

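{"api": "send_rows", "payload": {
  "motion": [
    {"tx": 0.06, "ty": -0.065, "tz": -0.02, "rx": 0, "ry": 0, "rz": 0, "gripper": -1},
    {"tx": 0.06, "ty": -0.065, "tz": -0.02, "rx": 0, "ry": 0, "rz": 0, "gripper": -1},
    {"tx": 0.06, "ty": -0.065, "tz": -0.02, "rx": 0, "ry": 0, "rz": 0, "gripper": -1},
    {"tx": 0.06, "ty": -0.065, "tz": -0.02, "rx": 0, "ry": 0, "rz": 0, "gripper": -1},
    {"tx": 0.06, "ty": -0.065, "tz": -0.02, "rx": 0, "ry": 0, "rz": 0, "gripper": -1},
    {"tx": 0.06, "ty": -0.065, "tz": -0.02, "rx": 0, "ry": 0, "rz": 0, "gripper": -1},
    {"tx": 0.06, "ty": -0.065, "tz": -0.02, "rx": 0, "ry": 0, "rz": 0, "gripper": -1},
    {"tx": 0.06, "ty": -0.065, "tz": -0.02, "rx": 0, "ry": 0, "rz": 0, "gripper": -1},
    {"tx": 0.06, "ty": -0.065, "tz": -0.02, "rx": 0, "ry": 0, "rz": 0, "gripper": -1},
    {"tx": 0.06, "ty": -0.065, "tz": -0.02, "rx": 0, "ry": 0, "rz": 0, "gripper": -1},
    {"tx": 0.06, "ty": -0.065, "tz": -0.02, "rx": 0, "ry": 0, "rz": 0, "gripper": -1},
    {"tx": 0.06, "ty": -0.065, "tz": -0.02, "rx": 0, "ry": 0, "rz": 0, "gripper": -1}
  ]
}}

```text
time_s: 1.8
ee_pos: [404.5, -18.0, 303.5]
ee_rot: [180.0, -0.0, 24.5]
force: [1.0, -0.2, -0.6]
gripper_width: 91.4
gripper_force: 0.0
```

{"api": "send_rows", "payload": {
  "motion": [
    {"tx": 0, "ty": 0, "tz": 0, "rx": 0, "ry": 0, "rz": 0.317, "gripper": -1},
    {"tx": 0, "ty": 0, "tz": 0, "rx": 0, "ry": 0, "rz": 0.317, "gripper": -1},
    {"tx": 0, "ty": 0, "tz": 0, "rx": 0, "ry": 0, "rz": 0.317, "gripper": -1},
    {"tx": 0, "ty": 0, "tz": 0, "rx": 0, "ry": 0, "rz": 0.317, "gripper": -1},
    {"tx": 0, "ty": 0, "tz": 0, "rx": 0, "ry": 0, "rz": 0, "gripper": -1},
    {"tx": 0, "ty": 0, "tz": 0, "rx": 0, "ry": 0, "rz": 0, "gripper": -1}
  ]
}}

```text
time_s: 2.55
ee_pos: [404.2, -19.4, 303.0]
ee_rot: [180.0, -0.0, -13.5]
force: [0.8, 0.3, -0.4]
gripper_width: 91.2
gripper_force: 0.0
```

```bash
cat >> h.py <<'E'
import pickle
def snap(name):
    f=grab('wrist',name); f['s']={k:f['s'][k] for k in('ee_pos','ee_rot','time_s')}
    pickle.dump(f,open(name+'.pkl','wb')); print(f['s']); return f
def load(name): return pickle.load(open(name+'.pkl','rb'))
E
python3 - <<'E'
from h import *
f=snap('w2')
cv2.imwrite('pics/w2c.png',cv2.resize(f['frame'][0:300,120:520,::-1],(800,600),interpolation=cv2.INTER_CUBIC))
E
```

```text
{'ee_pos': array([404.22251455, -19.38929587, 303.04292219]), 'ee_rot': array([ 1.79997005e+02, -1.80466758e-03, -1.34548089e+01]), 'time_s': 2.55}
```

View pics/w2c.png

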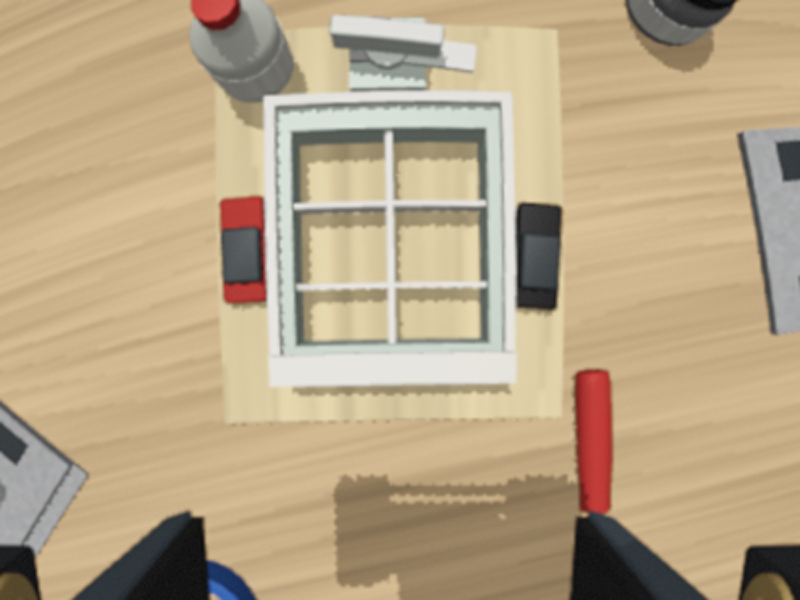

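The crop shows the model from above: lip at the bottom (crop 270–517, 354–385), upstand outer corners at (264,96) and (513,93), and the wing at about (387,32). The arm tip is to the right at (474,55), as expected towards −y.

Run:
```python
from h import *
f=load('w2'); w=lambda u,v,z: plane(f,120+u/2-.25,v/2-.25,z)[:2]
# white mask edges, subpixel-ish refinement for side walls (outer) and lip
im=f['frame'].astype(int); g=im.min(2)
def prof(v0,v1,u0,u1): return g[v0:v1,u0:u1].mean(0).astype(int)
print('row 100-104',prof(100,105,248,268),prof(100,105,362,384))
print('col lip',g[168:200,300:340].mean(1).astype(int))
print('col far',g[40:70,330:350].mean(1).astype(int))
L=w(269,385,77);Rr=w(517,381,77);Lf=w(270,354,77);Rf=w(516,352,77);A=w(264,96,72);B=w(513,93,72)
for p in (L,Rr,Lf,Rf,A,B): print(p)
y1=Lf-Rf; y2=A-B; print(np.linalg.norm(L-Rr),np.linalg.norm(y1),np.linalg.norm(y2))
ang=lambda d:np.degrees(np.arctan2(d[1],d[0]))
mf=(Lf+Rf)/2; mt=(A+B)/2
print(ang(y1)-90,ang(y2)-90,ang(L-Rr)-90,ang(mt-mf),np.linalg.norm(mt-mf),'expect ~155')
W=[w(333,16,118.5),w(442,27,118.5),w(440,48,118.5),w(330,33,118.5)]; print(W,np.mean(W,0))
print('cam tip',w(475,55,85.5))
```

```text
row 100-104 [ 56  53  46  89 166 209 222 224 221 200 152 161 197 213 215 215 211 185
 144 160] [156 151 185 205 208 208 208 204 185 169 204 222 224 223 215 189 138  90
  79  79  81  84]
col lip [158 145 135 150 182 201 204 203 204 217 222 223 222 222 222 222 222 223
 223 223 223 224 221 205 168 123 108 110 120 142 157 160]
col far [162 163 163 157 159 193 218 222 223 216 170 117 128 159 191 208 212 212
 212 212 212 213 208 169 109  84  84  85  84  84]
[433.7250453   44.52239502]
[402.45349947 -96.87507595]
[451.17976746  39.26727128]
[419.25735366 -99.80866827]
[601.66567441   7.10793456]
[ 569.83508101 -134.11422291]
144.81420640294905 142.69252771221772 144.76492819871592
-12.927308491991582 -12.701855489916298 -12.470829219837 -12.449324496657646 154.15649003866358 expect ~155
[array([622.71902513, -42.57687799]), array([603.11907613, -96.33340747]), array([591.43514907, -92.35698038]), array([613.32979263, -38.83588028])] [607.65076074 -67.52578653]
cam tip [ 593.4723504 -115.4891353]
```

{"api": "send_rows", "payload": {
  "motion": [
    {"tx": -0.022, "ty": -0.084, "tz": 0.024, "rx": 0, "ry": 0, "rz": 0, "gripper": -1},
    {"tx": -0.022, "ty": -0.084, "tz": 0.024, "rx": 0, "ry": 0, "rz": 0, "gripper": -1},
    {"tx": -0.022, "ty": -0.084, "tz": 0.024, "rx": 0, "ry": 0, "rz": 0, "gripper": -1},
    {"tx": -0.022, "ty": -0.084, "tz": 0.024, "rx": 0, "ry": 0, "rz": 0, "gripper": -1},
    {"tx": -0.022, "ty": -0.084, "tz": 0.024, "rx": 0, "ry": 0, "rz": 0, "gripper": -1},
    {"tx": -0.022, "ty": -0.084, "tz": 0.024, "rx": 0, "ry": 0, "rz": 0, "gripper": -1},
    {"tx": -0.022, "ty": -0.084, "tz": 0.024, "rx": 0, "ry": 0, "rz": 0, "gripper": -1},
    {"tx": 0, "ty": 0, "tz": 0, "rx": 0, "ry": 0, "rz": -0.345, "gripper": -1},
    {"tx": 0, "ty": 0, "tz": 0, "rx": 0, "ry": 0, "rz": -0.345, "gripper": -1},
    {"tx": 0, "ty": 0, "tz": 0, "rx": 0, "ry": 0, "rz": -0.345, "gripper": -1},
    {"tx": 0, "ty": 0, "tz": 0, "rx": 0, "ry": 0, "rz": -0.345, "gripper": -1},
    {"tx": 0, "ty": 0, "tz": 0, "rx": 0, "ry": 0, "rz": -0.345, "gripper": -1}
  ]
}}

```text
time_s: 4.1
ee_pos: [398.6, 284.5, 219.0]
ee_rot: [180.0, 0.0, 38.6]
force: [0.8, 0.7, 0.5]
gripper_width: 91.4
gripper_force: 0.0
```

{"api": "send_rows", "payload": {
  "motion": [
    {"tx": 0, "ty": 0, "tz": 0, "rx": 0, "ry": 0, "rz": 0, "gripper": -1},
    {"tx": 0, "ty": 0, "tz": 0, "rx": 0, "ry": 0, "rz": 0, "gripper": -1}
  ]
}}

```text
time_s: 4.35
ee_pos: [398.5, 284.5, 219.0]
ee_rot: [180.0, 0.0, 38.0]
force: [0.1, 0.5, -0.5]
gripper_width: 91.1
gripper_force: 0.0
```

Run:
```python
from h import *
f=snap('w3')
cv2.imwrite('pics/w3c.png',cv2.resize(f['frame'][0:300,120:520,::-1],(800,600),interpolation=cv2.INTER_CUBIC))
```

```text
{'ee_pos': array([398.52502348, 284.46375625, 218.98354558]), 'ee_rot': array([1.79995437e+02, 4.19278229e-03, 3.80467117e+01]), 'time_s': 4.35}
```

View pics/w3c.png

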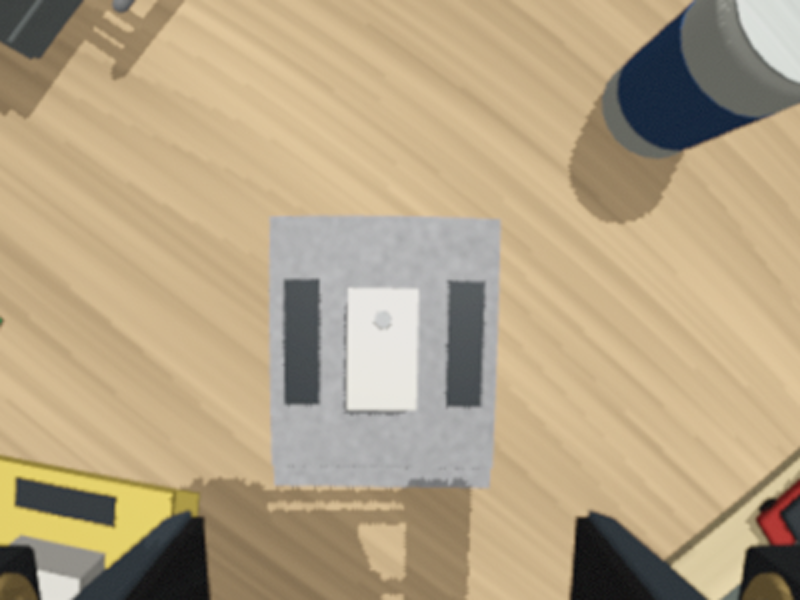

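The roof is in full view with its tongue at the bottom (crop y 466–487). The plate's corners are at (270,217), (500,218), (490,487) and (275,485), and the block top is (347–419, 288–411).

```bash
cat >> h.py <<'E'
def tool_delta(pos,rot,target):
    return R.from_euler('xyz',rot,degrees=True).inv().apply(np.array(target)-np.array(pos))
E
python3 - <<'E'
from h import *
f=load('w3'); w=lambda u,v,z: plane(f,120+u/2-.25,v/2-.25,z)[:2]
g=f['frame'].astype(int)
m=(g.min(2)>195).astype(np.uint8); m[:, :250]=0; m[:,360:]=0; m[:130]=0;m[215:]=0
c=max(cv2.findContours(m,0,1)[0],key=cv2.contourArea); print(cv2.boundingRect(c))
q=cv2.boxPoints(cv2.minAreaRect(c)); Q=np.array([plane(f,u,v,56)[:2] for u,v in q]); print(q,Q,Q.mean(0))
print([np.linalg.norm(Q[i]-Q[i-1]) for i in range(4)])
P=np.array([w(270,217,12),w(500,218,12),w(490,487,4),w(275,485,4)]); 
for i in range(4):
    d=P[(i+1)%4]-P[i]; print(P[i],np.linalg.norm(d),np.degrees(np.arctan2(d[1],d[0])))
d=(P[0]+P[1]-P[2]-P[3])/2; print(np.degrees(np.arctan2(d[1],d[0])),np.linalg.norm(d))
x=d/np.linalg.norm(d); print('centre from far edge',(P[0]+P[1])/2-70*x,'from tip',(P[2]+P[3])/2+84*x)
b=[w(u,v,56) for u,v in((347,288),(419,289),(417,411),(346,409))]; print(np.mean(b,0))
E
```

```text
(294, 143, 36, 62)
[[294. 143.]
 [329. 143.]
 [329. 204.]
 [294. 204.]] [[441.34078184 342.7795052 ]
 [462.26087364 316.00029322]
 [414.92219246 278.50022898]
 [393.49216427 305.88104343]] [428.00400305 310.79026771]
[np.float64(60.42339517044858), np.float64(33.982001641112866), np.float64(60.39209843847947), np.float64(34.770031753060174)]
[444.47660604 402.76078719] 125.38816678736119 -52.262027560179604
[521.22059459 303.60155871] 153.96460623073256 -142.45630629832453
[399.14377212 209.78072208] 125.81687551562112 127.5310421062573
[322.49724275 309.55644909] 153.51225914487898 37.38341752807271
37.463673510747725 153.73828230987039
centre from far edge [427.28686011 310.60309144] from tip [427.49459568 310.7622834 ]
[426.94130767 310.74231997]
```

{"api": "send_rows", "payload": {
  "motion": [
    {"tx": 0.026, "ty": -0.002, "tz": 0.08, "rx": 0, "ry": 0, "rz": 0.017, "gripper": -1},
    {"tx": 0.026, "ty": -0.002, "tz": 0.08, "rx": 0, "ry": 0, "rz": 0, "gripper": -1},
    {"tx": 0.026, "ty": -0.002, "tz": 0.08, "rx": 0, "ry": 0, "rz": 0, "gripper": -1},
    {"tx": 0, "ty": 0, "tz": 0.06, "rx": 0, "ry": 0, "rz": 0, "gripper": -1},
    {"tx": 0, "ty": 0, "tz": 0.05, "rx": 0, "ry": 0, "rz": 0, "gripper": -1},
    {"tx": 0, "ty": 0, "tz": 0.03, "rx": 0, "ry": 0, "rz": 0, "gripper": -1},
    {"tx": 0, "ty": 0, "tz": 0.02, "rx": 0, "ry": 0, "rz": 0, "gripper": -1},
    {"tx": 0, "ty": 0, "tz": 0, "rx": 0, "ry": 0, "rz": 0, "gripper": -1}
  ]
}}

```text
time_s: 5.4
ee_pos: [427.5, 310.7, 18.9]
ee_rot: [180.0, 0.0, 37.6]
force: [0.2, 0.0, 0.1]
gripper_width: 90.9
gripper_force: 0.0
```

{"api": "send_rows", "payload": {
  "motion": [
    {"tx": 0, "ty": 0, "tz": 0, "rx": 0, "ry": 0, "rz": 0, "gripper": 1},
    {"tx": 0, "ty": 0, "tz": 0, "rx": 0, "ry": 0, "rz": 0, "gripper": 1},
    {"tx": 0, "ty": 0, "tz": 0, "rx": 0, "ry": 0, "rz": 0, "gripper": 1},
    {"tx": 0, "ty": 0, "tz": 0, "rx": 0, "ry": 0, "rz": 0, "gripper": 1},
    {"tx": 0, "ty": 0, "tz": 0, "rx": 0, "ry": 0, "rz": 0, "gripper": 1}
  ],
  "grip_force": 30
}}

```text
time_s: 6.02
ee_pos: [427.5, 310.7, 19.1]
ee_rot: [180.0, -0.0, 37.7]
force: [0.3, -0.3, -0.3]
gripper_width: 43.8
gripper_force: 0.0
```

{"api": "send_rows", "payload": {
  "motion": [
    {"tx": 0, "ty": 0, "tz": 0, "rx": 0, "ry": 0, "rz": 0, "gripper": 1},
    {"tx": 0, "ty": 0, "tz": 0, "rx": 0, "ry": 0, "rz": 0, "gripper": 1},
    {"tx": 0, "ty": 0, "tz": 0, "rx": 0, "ry": 0, "rz": 0, "gripper": 1},
    {"tx": 0, "ty": 0, "tz": 0, "rx": 0, "ry": 0, "rz": 0, "gripper": 1},
    {"tx": 0, "ty": 0, "tz": -0.02, "rx": 0, "ry": 0, "rz": 0, "gripper": 1},
    {"tx": 0, "ty": 0, "tz": -0.04, "rx": 0, "ry": 0, "rz": 0, "gripper": 1},
    {"tx": 0, "ty": 0, "tz": -0.06, "rx": 0, "ry": 0, "rz": 0, "gripper": 1},
    {"tx": 0, "ty": 0, "tz": -0.07, "rx": 0, "ry": 0, "rz": 0, "gripper": 1},
    {"tx": 0, "ty": 0, "tz": -0.07, "rx": 0, "ry": 0, "rz": 0, "gripper": 1},
    {"tx": 0, "ty": 0, "tz": -0.05, "rx": 0, "ry": 0, "rz": 0, "gripper": 1},
    {"tx": 0, "ty": 0, "tz": -0.03, "rx": 0, "ry": 0, "rz": 0, "gripper": 1},
    {"tx": 0, "ty": 0, "tz": 0, "rx": 0, "ry": 0, "rz": 0, "gripper": 1}
  ],
  "grip_force": 30
}}

```text
time_s: 7.52
ee_pos: [427.8, 310.9, 189.7]
ee_rot: [180.0, -0.1, 37.7]
force: [0.1, -0.3, -2.4]
gripper_width: 33.7
gripper_force: 30.0
```

{"api": "send_rows", "payload": {
  "motion": [
    {"tx": -0.015, "ty": 0.035, "tz": 0, "rx": 0, "ry": 0, "rz": 0, "gripper": 1},
    {"tx": -0.03, "ty": 0.07, "tz": 0, "rx": 0, "ry": 0, "rz": 0, "gripper": 1},
    {"tx": -0.04, "ty": 0.09, "tz": 0, "rx": 0, "ry": 0, "rz": 0, "gripper": 1},
    {"tx": -0.043, "ty": 0.098, "tz": 0, "rx": 0, "ry": 0, "rz": 0, "gripper": 1},
    {"tx": -0.043, "ty": 0.098, "tz": 0, "rx": 0, "ry": 0, "rz": 0, "gripper": 1},
    {"tx": -0.043, "ty": 0.098, "tz": 0, "rx": 0, "ry": 0, "rz": 0, "gripper": 1},
    {"tx": -0.04, "ty": 0.09, "tz": 0, "rx": 0, "ry": 0, "rz": 0, "gripper": 1},
    {"tx": -0.03, "ty": 0.065, "tz": 0, "rx": 0, "ry": 0, "rz": 0, "gripper": 1},
    {"tx": -0.014, "ty": 0.033, "tz": 0, "rx": 0, "ry": 0, "rz": 0, "gripper": 1},
    {"tx": 0, "ty": 0, "tz": 0, "rx": 0, "ry": 0, "rz": 0.12, "gripper": 1},
    {"tx": 0, "ty": 0, "tz": 0, "rx": 0, "ry": 0, "rz": 0.24, "gripper": 1},
    {"tx": 0, "ty": 0, "tz": 0, "rx": 0, "ry": 0, "rz": 0.24, "gripper": 1}
  ]
}}

```text
time_s: 9.02
ee_pos: [515.5, -47.9, 188.2]
ee_rot: [-179.9, 0.1, 19.4]
force: [-0.4, -0.4, -2.3]
gripper_width: 33.3
gripper_force: 30.0
```

{"api": "send_rows", "payload": {
  "motion": [
    {"tx": 0, "ty": 0, "tz": 0, "rx": 0, "ry": 0, "rz": 0.24, "gripper": 1},
    {"tx": 0, "ty": 0, "tz": 0, "rx": 0, "ry": 0, "rz": 0.24, "gripper": 1},
    {"tx": 0, "ty": 0, "tz": 0, "rx": 0, "ry": 0, "rz": 0.24, "gripper": 1},
    {"tx": 0, "ty": 0, "tz": 0, "rx": 0, "ry": 0, "rz": 0.235, "gripper": 1},
    {"tx": 0, "ty": 0, "tz": 0, "rx": 0, "ry": 0, "rz": 0.12, "gripper": 1},
    {"tx": 0, "ty": 0, "tz": 0, "rx": 0, "ry": 0.117, "rz": 0, "gripper": 1},
    {"tx": 0, "ty": 0, "tz": 0, "rx": 0, "ry": 0.12, "rz": 0, "gripper": 1},
    {"tx": 0, "ty": 0, "tz": 0, "rx": 0, "ry": 0.12, "rz": 0, "gripper": 1},
    {"tx": 0, "ty": 0, "tz": 0, "rx": 0, "ry": 0.12, "rz": 0, "gripper": 1},
    {"tx": 0, "ty": 0, "tz": 0, "rx": 0, "ry": 0, "rz": 0, "gripper": 1},
    {"tx": 0, "ty": 0, "tz": 0, "rx": 0, "ry": 0, "rz": 0, "gripper": 1}
  ]
}}

```text
time_s: 10.4
ee_pos: [516.4, -48.1, 188.9]
ee_rot: [-180.0, -14.3, -12.6]
force: [-0.3, -0.2, -2.3]
gripper_width: 33.3
gripper_force: 30.0
```

Run:
```python
from h import *
f=snap('w4')
g=grab('scene')['frame'][180:380,220:440,::-1]; h=grab('side')['frame'][150:300,220:400,::-1]
a=f['frame'][0:320,120:520,::-1]
cv2.imwrite('pics/m4.png',np.hstack([cv2.resize(a,(500,400)),np.vstack([cv2.resize(g,(300,200)),cv2.resize(h,(300,200))])]))
```

```text
{'ee_pos': array([516.39502204, -48.09338245, 188.93969927]), 'ee_rot': array([-179.99909081,  -14.257424  ,  -12.57749979]), 'time_s': 10.4}
```

View pics/m4.png

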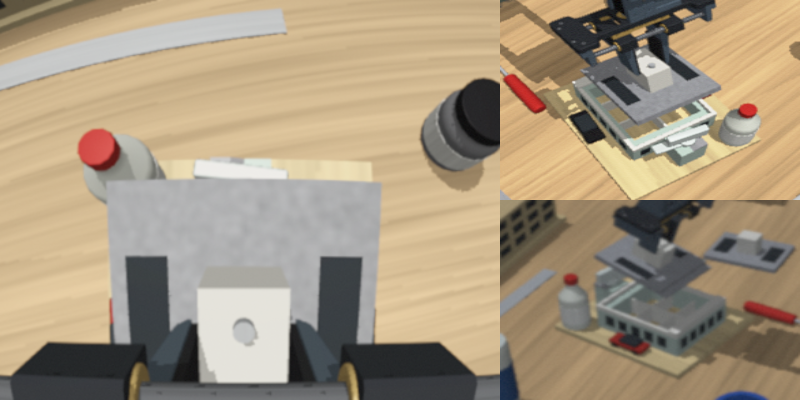

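Run:
```python
from h import *
f=load('w4'); f['s']=dict(ee_pos=[0,0,0],ee_rot=[0,0,0])
g=f['frame'].astype(int); print(g[140:155,250:380].min(2).mean(1).astype(int))
for v in (170,200):
    r=g[v-2:v+3].max(2).mean(0)-g[v-2:v+3].min(2).mean(0)
    i=np.where(r<40)[0]; i=i[(i>195)&(i<435)]; print(v,i.min(),i.max())
    # tool-plane z=7 (plate top)
    print(plane(f,i.min()-.5,v,7),plane(f,i.max()+.5,v,7))
for u in(210,315,420): print(plane(f,u,146.5,7))
w=(g.min(2)>200).astype(np.uint8); w[:,:270]=0;w[:,370:]=0;w[:215]=0
ys,xs=np.where(w); 
for v in (245,260): 
    x=xs[ys==v]; print(v,x.min(),x.max(),plane(f,x.min()-.5,v,-37)[1],plane(f,x.max()+.5,v,-37)[1])
```

```text
[203 197 189 180 176 175 176 176 176 176 177 178 178 178 178]
170 206 424
[ 56.12073449 -61.55335397   7.        ] [56.20764576 64.57183609  7.        ]
200 207 422
[ 38.56097508 -61.76287037   7.        ] [38.62540887 64.19014735  7.        ]
[ 69.58846983 -58.40022684   7.        ]
[68.24477267  1.47377891  7.        ]
[69.67858266 61.39566078  7.        ]
245 278 351 -15.864106199821608 18.292391133233764
260 279 350 -15.591695973132447 18.027766634034265
```

{"api": "send_rows", "payload": {
  "motion": [
    {"tx": -0.007, "ty": -0.0007, "tz": 0.032, "rx": 0, "ry": 0, "rz": 0, "gripper": 1},
    {"tx": -0.007, "ty": -0.0007, "tz": 0.032, "rx": 0, "ry": 0, "rz": 0, "gripper": 1},
    {"tx": -0.007, "ty": -0.0007, "tz": 0.032, "rx": 0, "ry": 0, "rz": 0, "gripper": 1},
    {"tx": -0.007, "ty": -0.0007, "tz": 0.032, "rx": 0, "ry": 0, "rz": 0, "gripper": 1},
    {"tx": -0.0025, "ty": 0, "tz": 0.0097, "rx": 0, "ry": 0, "rz": 0, "gripper": 1},
    {"tx": -0.0025, "ty": 0, "tz": 0.0097, "rx": 0, "ry": 0, "rz": 0, "gripper": 1},
    {"tx": -0.0025, "ty": 0, "tz": 0.0097, "rx": 0, "ry": 0, "rz": 0, "gripper": 1},
    {"tx": -0.0025, "ty": 0, "tz": 0.0097, "rx": 0, "ry": 0, "rz": 0, "gripper": 1},
    {"tx": 0, "ty": 0, "tz": 0, "rx": 0, "ry": 0, "rz": 0, "gripper": 1},
    {"tx": 0, "ty": 0, "tz": 0, "rx": 0, "ry": 0, "rz": 0, "gripper": 1}
  ]
}}

```text
time_s: 11.8
ee_pos: [518.9, -47.4, 103.8]
ee_rot: [180.0, -14.3, -12.6]
force: [-0.4, -0.2, -2.6]
gripper_width: 33.7
gripper_force: 30.0
```

```bash
cat > m.py <<'E'
from h import *
s=env.state(); Rt=R.from_euler('xyz',s['ee_rot'],degrees=True)
c,n=np.cos(np.radians(12.6)),np.sin(np.radians(12.6))
M=np.array([[c,-n,0],[n,c,0],[0,0,1]])
t=np.array(s['ee_pos'])+Rt.apply([-85,1.7,17])
print('tongue model',(M@(t-[425.3,-28,62])).round(1),'rot',s['ee_rot'].round(2),'F',(M@s['force']).round(1),'tau',s['torque'].round(2),'t',s['time_s'])
E
python3 m.py
python3 - <<'E'
from h import *
g=grab('scene')['frame'][190:370,230:430,::-1]; h=grab('side')['frame'][180:280,250:380,::-1]
cv2.imwrite('pics/m5.png',np.hstack([cv2.resize(g,(400,360),interpolation=2),cv2.resize(h,(400,360),interpolation=2)]))
E
```

```text
tongue model [17.5 -0.2  4.2] rot [180.   -14.34 -12.59] F [-0.3 -0.3 -2.6] tau [ 0.17  0.25 -0.01] t 11.8
```

View pics/m5.png

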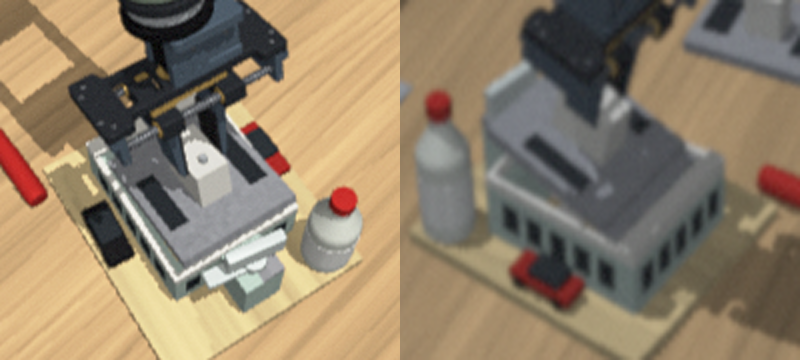

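The roof is tilted and sits between the side upstands without touching. Next I slide the tongue under the lip.

{"api": "send_rows", "payload": {
  "motion": [
    {"tx": -0.0042, "ty": 0, "tz": -0.0011, "rx": 0, "ry": 0, "rz": 0, "gripper": 1},
    {"tx": -0.0042, "ty": 0, "tz": -0.0011, "rx": 0, "ry": 0, "rz": 0, "gripper": 1},
    {"tx": -0.0042, "ty": 0, "tz": -0.0011, "rx": 0, "ry": 0, "rz": 0, "gripper": 1},
    {"tx": -0.0042, "ty": 0, "tz": -0.0011, "rx": 0, "ry": 0, "rz": 0, "gripper": 1},
    {"tx": -0.0042, "ty": 0, "tz": -0.0011, "rx": 0, "ry": 0, "rz": 0, "gripper": 1},
    {"tx": -0.0042, "ty": 0, "tz": -0.0011, "rx": 0, "ry": 0, "rz": 0, "gripper": 1},
    {"tx": 0, "ty": 0, "tz": 0, "rx": 0, "ry": 0, "rz": 0, "gripper": 1},
    {"tx": 0, "ty": 0, "tz": 0, "rx": 0, "ry": 0, "rz": 0, "gripper": 1}
  ]
}}

```text
time_s: 12.9
ee_pos: [506.2, -44.6, 103.7]
ee_rot: [180.0, -14.3, -12.6]
force: [0.7, -0.5, -2.5]
gripper_width: 33.6
gripper_force: 30.0
```

```bash
python3 m.py
```

```text
tongue model [ 4.4 -0.2  4.2] rot [180.   -14.33 -12.6 ] F [ 0.8 -0.3 -2.5] tau [ 0.13  0.27 -0.02] t 12.9
```

{"api": "send_rows", "payload": {
  "motion": [
    {"tx": -0.002, "ty": 0, "tz": -0.0005, "rx": 0, "ry": 0, "rz": 0, "gripper": 1},
    {"tx": -0.002, "ty": 0, "tz": -0.0005, "rx": 0, "ry": 0, "rz": 0, "gripper": 1},
    {"tx": 0, "ty": 0, "tz": 0, "rx": 0, "ry": 0, "rz": 0, "gripper": 1},
    {"tx": 0.0008, "ty": 0, "tz": 0.0046, "rx": 0, "ry": -0.0478, "rz": 0, "gripper": 1},
    {"tx": 0.0008, "ty": 0, "tz": 0.0046, "rx": 0, "ry": -0.0478, "rz": 0, "gripper": 1},
    {"tx": 0.0008, "ty": 0, "tz": 0.0046, "rx": 0, "ry": -0.0478, "rz": 0, "gripper": 1},
    {"tx": 0.0008, "ty": 0, "tz": 0.0046, "rx": 0, "ry": -0.0478, "rz": 0, "gripper": 1},
    {"tx": 0.0008, "ty": 0, "tz": 0.0046, "rx": 0, "ry": -0.0478, "rz": 0, "gripper": 1},
    {"tx": 0, "ty": 0, "tz": 0, "rx": 0, "ry": 0, "rz": 0, "gripper": 1}
  ]
}}

```text
time_s: 14.02
ee_pos: [508.7, -45.2, 92.5]
ee_rot: [180.0, -7.1, -12.6]
force: [0.0, 0.2, -2.8]
gripper_width: 33.6
gripper_force: 30.0
```

```bash
python3 m.py
```

```text
tongue model [ 2.9 -0.2  3.1] rot [179.99  -7.12 -12.6 ] F [-0.   0.2 -2.8] tau [0.07 0.17 0.02] t 14.025
```

{"api": "send_rows", "payload": {
  "motion": [
    {"tx": 0.0006, "ty": 0, "tz": 0.0046, "rx": 0, "ry": -0.0478, "rz": 0, "gripper": 1},
    {"tx": 0.0006, "ty": 0, "tz": 0.0046, "rx": 0, "ry": -0.0478, "rz": 0, "gripper": 1},
    {"tx": 0.0006, "ty": 0, "tz": 0.0046, "rx": 0, "ry": -0.0478, "rz": 0, "gripper": 1},
    {"tx": 0.0006, "ty": 0, "tz": 0.0046, "rx": 0, "ry": -0.0478, "rz": 0, "gripper": 1},
    {"tx": 0, "ty": 0, "tz": 0, "rx": 0, "ry": 0, "rz": 0, "gripper": 1},
    {"tx": 0, "ty": 0, "tz": 0, "rx": 0, "ry": 0, "rz": 0, "gripper": 1}
  ]
}}

```text
time_s: 14.78
ee_pos: [510.0, -45.4, 83.6]
ee_rot: [180.0, -1.4, -12.6]
force: [-0.6, 0.4, -2.4]
gripper_width: 33.5
gripper_force: 30.0
```

```bash
python3 m.py
```

```text
tongue model [ 1.9 -0.3  2.5] rot [180.    -1.39 -12.6 ] F [-0.7  0.3 -2.4] tau [ 0.05  0.03 -0.03] t 14.775
```

{"api": "send_rows", "payload": {
  "motion": [
    {"tx": 0.0003, "ty": 0, "tz": 0.0025, "rx": 0, "ry": -0.023, "rz": 0, "gripper": 1},
    {"tx": 0.0003, "ty": 0, "tz": 0.0025, "rx": 0, "ry": -0.023, "rz": 0, "gripper": 1},
    {"tx": 0, "ty": 0, "tz": 0, "rx": 0, "ry": 0, "rz": 0, "gripper": 1},
    {"tx": 0, "ty": 0, "tz": 0, "rx": 0, "ry": 0, "rz": 0, "gripper": 1}
  ]
}}

```text
time_s: 15.28
ee_pos: [510.4, -45.5, 81.1]
ee_rot: [180.0, -0.0, -12.6]
force: [0.2, -0.3, -2.8]
gripper_width: 33.8
gripper_force: 30.0
```

```bash
python3 m.py
```

```text
tongue model [ 1.9 -0.3  2.1] rot [ 1.7999e+02 -2.0000e-02 -1.2600e+01] F [ 0.2 -0.3 -2.8] tau [0.08 0.06 0.02] t 15.275
```

{"api": "send_rows", "payload": {
  "motion": [
    {"tx": 0, "ty": 0, "tz": 0.001, "rx": 0, "ry": 0, "rz": 0, "gripper": 1},
    {"tx": 0, "ty": 0, "tz": 0.001, "rx": 0, "ry": 0, "rz": 0, "gripper": 1},
    {"tx": 0, "ty": 0, "tz": 0, "rx": 0, "ry": 0, "rz": 0, "gripper": 1}
  ]
}}

```text
time_s: 15.65
ee_pos: [510.5, -45.5, 81.0]
ee_rot: [180.0, -0.1, -12.6]
force: [-2.1, -0.0, 5.4]
gripper_width: 33.5
gripper_force: 30.0
```

{"api": "send_rows", "payload": {
  "motion": [
    {"tx": 0, "ty": 0, "tz": 0, "rx": 0, "ry": 0, "rz": 0, "gripper": -0.5},
    {"tx": 0, "ty": 0, "tz": 0, "rx": 0, "ry": 0, "rz": 0, "gripper": -0.5},
    {"tx": 0, "ty": 0, "tz": 0, "rx": 0, "ry": 0, "rz": 0, "gripper": -0.5},
    {"tx": 0, "ty": 0, "tz": 0, "rx": 0, "ry": 0, "rz": 0, "gripper": -0.5}
  ]
}}

```text
time_s: 16.15
ee_pos: [510.5, -45.5, 80.1]
ee_rot: [180.0, -0.0, -12.6]
force: [0.5, 0.4, -0.3]
gripper_width: 68.1
gripper_force: 0.0
```

{"api": "send_rows", "payload": {
  "motion": [
    {"tx": 0, "ty": 0, "tz": -0.03, "rx": 0, "ry": 0, "rz": 0, "gripper": -0.5},
    {"tx": 0, "ty": 0, "tz": -0.06, "rx": 0, "ry": 0, "rz": 0, "gripper": -0.5},
    {"tx": -0.03, "ty": 0, "tz": -0.08, "rx": 0, "ry": 0, "rz": 0, "gripper": -0.5},
    {"tx": -0.06, "ty": 0, "tz": -0.08, "rx": 0, "ry": 0, "rz": 0, "gripper": -0.5},
    {"tx": -0.06, "ty": 0, "tz": -0.08, "rx": 0, "ry": 0, "rz": 0, "gripper": -0.5},
    {"tx": -0.03, "ty": 0, "tz": -0.03, "rx": 0, "ry": 0, "rz": 0, "gripper": -0.5},
    {"tx": 0, "ty": 0, "tz": 0, "rx": 0, "ry": 0, "rz": 0, "gripper": -0.5},
    {"tx": 0, "ty": 0, "tz": 0, "rx": 0, "ry": 0, "rz": 0, "gripper": -0.5}
  ]
}}

```text
time_s: 17.15
ee_pos: [422.5, -26.0, 258.8]
ee_rot: [180.0, 0.1, -12.6]
force: [-0.9, 0.1, -0.5]
gripper_width: 68.1
gripper_force: 0.0
```

Run:
```python
from h import *
f=snap('w5')
cv2.imwrite('pics/w5c.png',cv2.resize(f['frame'][0:240,160:480,::-1],(800,600),interpolation=cv2.INTER_CUBIC))
```

```text
{'ee_pos': array([422.54033153, -25.96557408, 258.77174752]), 'ee_rot': array([ 1.79974358e+02,  9.31025976e-02, -1.25981067e+01]), 'time_s': 17.15}
```

View pics/w5c.png

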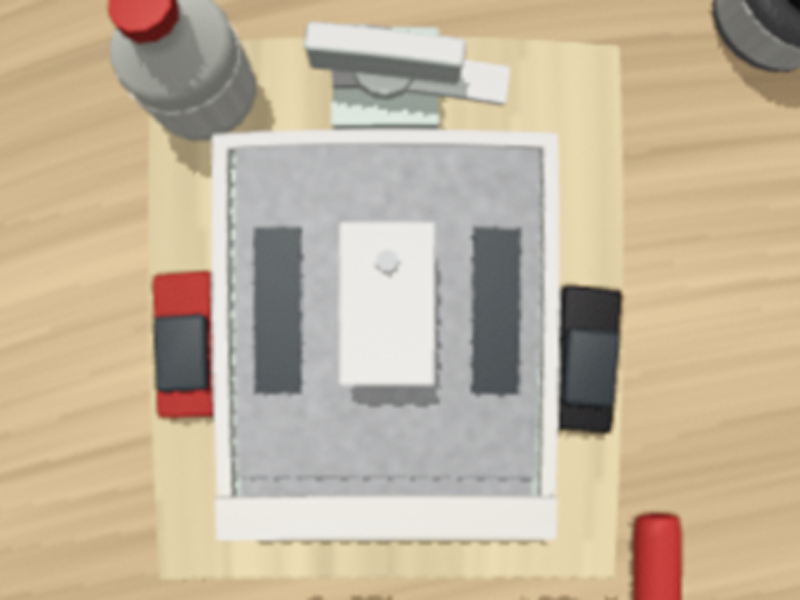

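The roof lies flush inside the upstands with its tongue under the lip. The wing's upper edge runs (308,24)–(465,40) and the arm tip is at (508,82). Next I measure the latch angle.

Run:
```python
from h import *
f=load('w5'); w=lambda u,v,z: plane(f,160+u/2.5-.3,v/2.5-.3,z)[:2]
A=w(308,24,118.5);B=w(465,40,118.5);d=A-B;print(A,B,np.linalg.norm(d),np.degrees(np.arctan2(d[1],d[0])))
C=w(306,49,118.5);D=w(463,66,118.5);print(C,D,(A+B+C+D)/4,np.linalg.norm(A-C))
C=w(440,70,85.5)
a=w(511,66,85.5);b=w(504,103,85.5);print('tip',(a+b)/2,np.linalg.norm(a-b),np.degrees(np.arctan2(*(610.2-((a+b)/2)[0],-67.2-((a+b)/2)[1])[::-1])))
s=env.state(); print(s['qpos'].round(1))
c=w(195,110,10); print('bottle',c, np.linalg.norm(c-[610.2,-67.2]))
for t in [(610.2,-67.2,175)]: print(tool_delta(s['ee_pos'],s['ee_rot'],t))
```

```text
[622.88234686 -42.12692073] [603.75382843 -97.19462128] 58.29538455129249 70.84463058439543
[612.87943095 -39.26329623] [593.47656186 -94.03127705] [608.24804202 -68.15402882] 10.404742759594663
tip [ 592.20268259 -114.93168863] 16.816810562971643 69.34096031745288
[-5.1  2.  99.4 -0.  78.8 97.5]
bottle [634.43357537  21.03174879] 91.49922223801482
[192.35067841  -0.76560689  83.07165998]
```

{"api": "send_rows", "payload": {
  "motion": [
    {"tx": 0.05, "ty": 0, "tz": 0.01, "rx": 0, "ry": 0, "rz": 0, "gripper": 0},
    {"tx": 0.09, "ty": 0, "tz": 0.03, "rx": 0, "ry": 0, "rz": 0, "gripper": 0},
    {"tx": 0.1, "ty": 0, "tz": 0.04, "rx": 0, "ry": 0, "rz": 0, "gripper": 0},
    {"tx": 0.09, "ty": -0.001, "tz": 0.04, "rx": 0, "ry": 0, "rz": 0, "gripper": 0},
    {"tx": 0.053, "ty": -0.001, "tz": 0.04, "rx": 0, "ry": 0, "rz": 0, "gripper": 0},
    {"tx": 0, "ty": 0, "tz": 0, "rx": 0, "ry": 0, "rz": -0.307, "gripper": 0},
    {"tx": 0, "ty": 0, "tz": 0, "rx": 0, "ry": 0, "rz": -0.307, "gripper": 0},
    {"tx": 0, "ty": 0, "tz": 0, "rx": 0, "ry": 0, "rz": -0.307, "gripper": 0},
    {"tx": 0, "ty": 0, "tz": 0, "rx": 0, "ry": 0, "rz": -0.307, "gripper": 0},
    {"tx": 0, "ty": 0, "tz": 0, "rx": 0, "ry": 0, "rz": -0.307, "gripper": 0},
    {"tx": 0, "ty": 0, "tz": 0, "rx": 0, "ry": 0, "rz": -0.307, "gripper": 0},
    {"tx": 0, "ty": 0, "tz": 0, "rx": 0, "ry": 0, "rz": -0.307, "gripper": 0}
  ]
}}

```text
time_s: 18.7
ee_pos: [609.6, -66.8, 177.8]
ee_rot: [-179.8, 0.1, 52.2]
force: [-0.2, -0.0, -1.2]
gripper_width: 45.4
gripper_force: 0.0
```

{"api": "send_rows", "payload": {
  "motion": [
    {"tx": 0, "ty": 0, "tz": 0, "rx": 0, "ry": 0, "rz": -0.307, "gripper": 0},
    {"tx": 0, "ty": 0, "tz": 0, "rx": 0, "ry": 0, "rz": -0.304, "gripper": 0},
    {"tx": 0, "ty": 0, "tz": 0, "rx": 0, "ry": 0, "rz": 0, "gripper": 0},
    {"tx": 0, "ty": 0, "tz": 0, "rx": 0, "ry": 0, "rz": 0, "gripper": 0}
  ]
}}

```text
time_s: 19.2
ee_pos: [609.7, -66.7, 179.0]
ee_rot: [-179.9, 0.0, 70.1]
force: [0.6, 0.1, 0.1]
gripper_width: 45.3
gripper_force: 0.0
```

Run:
```python
from h import *
f=snap('w6')
g=grab('scene')['frame'][190:370,260:460,::-1]
cv2.imwrite('pics/m6.png',np.hstack([cv2.resize(f['frame'][140:340,170:470,::-1],(480,320)),cv2.resize(g,(320,320),interpolation=2)]))
s=env.state(); print(tool_delta(s['ee_pos'],s['ee_rot'],(609.5,-67,94)),s['qpos'].round(1))
```

```text
{'ee_pos': array([609.6605935 , -66.74974541, 179.01576748]), 'ee_rot': array([-1.79926244e+02,  2.40870682e-02,  7.00687554e+01]), 'time_s': 19.2}
[-3.39673735e-01 -6.26643660e-02  8.56274810e+01] [-7.3 21.9 84.7 -0.  73.4 12.6]
```

View pics/m6.png

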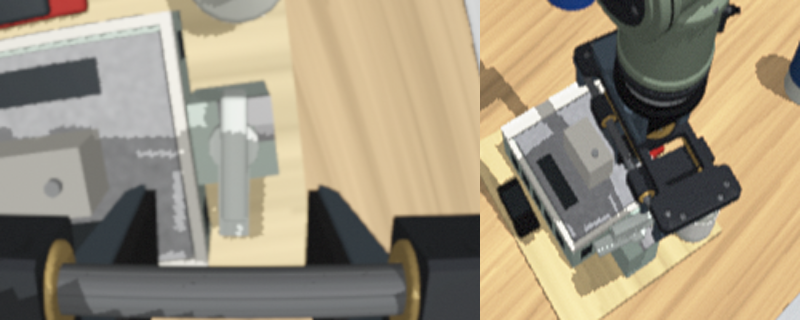

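The wing stands between the fingers and is aligned with them (m6 crop, x≈235, y 95–235).

{"api": "send_rows", "payload": {
  "motion": [
    {"tx": 0, "ty": 0, "tz": 0.04, "rx": 0, "ry": 0, "rz": 0, "gripper": 0},
    {"tx": 0, "ty": 0, "tz": 0.04, "rx": 0, "ry": 0, "rz": 0, "gripper": 0},
    {"tx": 0, "ty": 0, "tz": 0.04, "rx": 0, "ry": 0, "rz": 0, "gripper": 0},
    {"tx": 0, "ty": 0, "tz": 0.03, "rx": 0, "ry": 0, "rz": 0, "gripper": 0},
    {"tx": 0, "ty": 0, "tz": 0.02, "rx": 0, "ry": 0, "rz": 0, "gripper": 0},
    {"tx": 0, "ty": 0, "tz": 0, "rx": 0, "ry": 0, "rz": 0, "gripper": 0}
  ]
}}

```text
time_s: 20.05
ee_pos: [609.4, -66.6, 94.7]
ee_rot: [-180.0, 0.0, 70.2]
force: [-0.4, -1.4, -0.4]
gripper_width: 45.9
gripper_force: 0.0
```

{"api": "send_rows", "payload": {
  "motion": [
    {"tx": 0, "ty": 0, "tz": 0, "rx": 0, "ry": 0, "rz": 0, "gripper": 1},
    {"tx": 0, "ty": 0, "tz": 0, "rx": 0, "ry": 0, "rz": 0, "gripper": 1},
    {"tx": 0, "ty": 0, "tz": 0, "rx": 0, "ry": 0, "rz": 0, "gripper": 1},
    {"tx": 0, "ty": 0, "tz": 0, "rx": 0, "ry": 0, "rz": 0, "gripper": 1},
    {"tx": 0, "ty": 0, "tz": 0, "rx": 0, "ry": 0, "rz": 0, "gripper": 1},
    {"tx": 0, "ty": 0, "tz": 0, "rx": 0, "ry": 0, "rz": 0, "gripper": 1}
  ],
  "grip_force": 6
}}

```text
time_s: 20.8
ee_pos: [609.7, -66.7, 95.3]
ee_rot: [180.0, 0.0, 70.2]
force: [0.6, 0.3, 0.6]
gripper_width: 0.3
gripper_force: 0.0
```

Run:
```python
from h import *
s=env.state(); print(s['gripper_width'],s['gripper_force'],s['ee_pos'],s['force'],s['torque'])
f=snap('w7'); g=f['frame'].astype(int)
# ascii map of luminance, cols 250..380 rows 130..330
b=g.mean(2)
for v in range(140,330,6): print(v,' '.join('%3d'%b[v:v+6,u:u+6].mean() for u in range(230,400,6)))
```

```text
0.3387105815746084 0.0 [609.73861256 -66.68535853  95.25874781] [0.62124209 0.28731504 0.61383865] [ 0.01906509 -0.05345749 -0.00245243]
{'ee_pos': array([609.73861256, -66.68535853,  95.25874781]), 'ee_rot': array([1.79970509e+02, 1.11602583e-03, 7.02059607e+01]), 'time_s': 20.8}
140 210 210 210 210 210 183 152 152 149 137 145 137 144 157 162 164 167 170 173 173 176 191 186 188 179 170 172 185 189
146 206 206 214 219 224 178 122 144 150 145 140 151 159 160 162 164 167 168 164 172 196 192 187 188 185 172 172 184 188
152 224 232 236 237 237 183 115 134 145 144 144 138 139 146 151 154 158 169 194 207 208 198 188 188 188 175 170 180 187
158 224 219 210 210 236 199 117 132 142 142 142 142 143 144 164 197 209 210 210 210 210 202 188 188 189 180 170 176 186
164 192 195 189 176 229 215  90 132 189 170 166 171 176 197 210 211 212 212 212 213 213 206 188 188 189 185 172 172 185
170 183 185 181 178 216 226  98 111 212 212 213 213 213 214 214 214 214 214 214 213 213 208 188 189 189 189 176 171 181
176 186 185 185 186 204 234 119  87 215 215 215 215 215 214 214 213 212 211 210 209 208 205 187 18
[... 2321 characters left out ...]
  33  32  32  33  33  33  33  81  61  39  74  34  83  34  33  31  33  33  33  32  32  33  33  32  31
302  49  49  48  48  47  47  46  46  46  45  46  99  64  45  70  40  89  45  45  46  46  47  47  47  48  48  49  49  50
308  59  59  59  59  59  59  58  58  58  58  58 110  94  85  85  76  94  57  58  58  58  58  59  58  59  59  59  59  60
314  63  63  63  63  63  63  63  63  63  63  63 121 107 105 105 102 101  63  63  63  64  63  64  64  64  64  64  64  64
320  63  63  63  63  63  63  63  63  63  63  63 134 120 119 119 118 125  63  63  63  63  63  63  63  63  63  63  63  64
326  63  63  63  63  63  63  63  63  63  63  63 141 118 116 116  97 136  66  63  63  63  63  63  63  63  63  63  63  63
```

{"api": "send_rows", "payload": {
  "motion": [
    {"tx": 0, "ty": 0, "tz": 0, "rx": 0, "ry": 0, "rz": 0, "gripper": -0.2},
    {"tx": 0, "ty": 0, "tz": 0, "rx": 0, "ry": 0, "rz": 0, "gripper": -0.2},
    {"tx": 0, "ty": 0, "tz": 0, "rx": 0, "ry": 0, "rz": 0, "gripper": -0.2},
    {"tx": 0, "ty": 0, "tz": 0, "rx": 0, "ry": 0, "rz": 0, "gripper": -0.2},
    {"tx": 0, "ty": 0, "tz": 0, "rx": 0, "ry": 0, "rz": 0, "gripper": -0.2}
  ]
}}

```text
time_s: 21.48
ee_pos: [609.7, -66.7, 95.2]
ee_rot: [180.0, 0.0, 70.2]
force: [-0.3, 0.9, 0.0]
gripper_width: 47.4
gripper_force: 0.0
```

Run:
```python
from h import *
s=env.state(); print(s['gripper_width'],s['ee_pos'])
f=snap('w8'); g=f['frame'].astype(int)
b=g.mean(2)
for v in range(206,310,4): print(v,' '.join('%3d'%b[v:v+4,u:u+4].mean() for u in range(262,374,4)))
print('sat');c=g.max(2)-g.min(2)
for v in range(206,310,8): print(v,' '.join('%3d'%c[v:v+8,u:u+4].mean() for u in range(262,374,4)))
```

```text
47.37873374619857 [609.71291907 -66.70363248  95.23807723]
{'ee_pos': array([609.71291907, -66.70363248,  95.23807723]), 'ee_rot': array([1.79974536e+02, 3.24702718e-03, 7.02047090e+01]), 'time_s': 21.475}
206 237 236 150 119 138 206 206 201 196 184 175 161 151 141 133 127 124 122 122 130 203 212 212 211 211 200 178 188
210 237 237 170 120 130 168 134 123 121 119 120 122 123 123 123 123 123 123 123 123 173 210 209 209 209 202 176 186
214 231 237 188 121 116 119 115 114 115 114 114 119 127 128 128 127 123 123 122 122 137 204 207 206 206 203 178 183
218 224 237 205 122 119 122 116 114 114 115 115 127 136 137 137 138 122 117 113 115 125 186 203 196 179 201 180 179
222 207 237 217 121 119 122 122 119 118 121 111 131 141 141 141 142 153 173 182 188 192 186 159 148 147 175 183 177
226 191 237 227 145 171 184 197 189 155 153 134 193 207 210 211 209 179 164 177 157 172 173 145 145 145 175 187 177
230 179 237 233 175 215 215 215 178 156 156 147 215 233 236 237 236 182 133 133 133 133 148 146 145 145 166 189 179
234 154 204 215 159 205 192 209 181 156 156 149 215 233 236 232 203 150 133 133 13
[... 2933 characters left out ...]
  27
262   1   1   8   8   8   9  10  10   6   5   4   4   5   5   5   5   4   5   5   9  10  10  25  50  50  38   1   2
270   1   0   6   8   8   8  10  10   8   5   4   4   5   5   5   5   5   5   8  10  10  10  17  49  50  37   1   1
278   1   0   3   8   8   8  10  10  10  10   6   4   5   5   5   4   5   9  10  10  11  11  12  46  50  33   1   1
286   1   1   1   8   9   8  10  10  14  16   8   5   5   5   5   4  10  34  37  39  42  44  47  49  50  27   1   1
294   1   1   1   5   8   8   7   8  36  49  17   4   5   5   5   4  13  48  49  49  49  49  49  49  51  24   1   1
302   1   1   1   2   5   5   4   4  14  28  10   3   4   4   3   3   8  27  27  27  27  27  27  27  29  11   1   1
```

{"api": "send_rows", "payload": {
  "motion": [
    {"tx": 0, "ty": 0, "tz": 0, "rx": 0, "ry": 0, "rz": 0, "gripper": 0.65},
    {"tx": 0, "ty": 0, "tz": 0, "rx": 0, "ry": 0, "rz": 0, "gripper": 0.65},
    {"tx": 0, "ty": 0, "tz": 0, "rx": 0, "ry": 0, "rz": 0, "gripper": 0.65},
    {"tx": 0, "ty": 0, "tz": 0, "rx": 0, "ry": 0, "rz": 0, "gripper": 0.65},
    {"tx": 0, "ty": 0, "tz": 0, "rx": 0, "ry": 0, "rz": 0.2, "gripper": 0.65},
    {"tx": 0, "ty": 0, "tz": 0, "rx": 0, "ry": 0, "rz": 0.2, "gripper": 0.65},
    {"tx": 0, "ty": 0, "tz": 0, "rx": 0, "ry": 0, "rz": 0.2, "gripper": 0.65},
    {"tx": 0, "ty": 0, "tz": 0, "rx": 0, "ry": 0, "rz": 0, "gripper": 0.65}
  ]
}}

```text
time_s: 22.52
ee_pos: [609.7, -66.7, 95.3]
ee_rot: [180.0, -0.0, 52.3]
force: [-0.1, 0.5, 0.0]
gripper_width: 16.2
gripper_force: 0.0
```

Run:
```python
from h import *
s=env.state(); print(s['gripper_width'],s['torque'],s['ee_rot'])
f=snap('w9'); b=f['frame'].astype(int).mean(2)
for v in range(190,306,4): print(v,' '.join('%3d'%b[v:v+4,u:u+4].mean() for u in range(262,374,4)))
```

```text
16.15762458618475 [-0.03492767 -0.00114933 -0.00257623] [ 1.79971022e+02 -8.24956719e-03  5.22756078e+01]
{'ee_pos': array([609.74266754, -66.70191086,  95.25682664]), 'ee_rot': array([ 1.79971022e+02, -8.24956719e-03,  5.22756078e+01]), 'time_s': 22.525}
190 209 213 213 212 211 209 206 203 200 199 197 197 195 193 191 191 194 199 202 204 206 207 202 172 179 183 186 188
194 187 212 211 209 206 203 200 198 197 196 194 192 190 192 195 200 198 204 206 207 207 206 206 184 172 181 183 187
198 143 207 206 203 200 199 197 196 194 192 191 192 196 200 195 166 132 194 207 206 205 204 203 197 174 174 183 185
202 121 178 200 198 197 195 194 191 190 192 197 201 191 155 127 117 117 154 205 204 203 202 201 199 182 172 176 183
206 120 137 194 195 193 191 191 193 197 200 190 153 122 117 117 117 118 121 189 202 200 199 198 198 191 176 172 179
210 120 121 170 191 191 194 198 201 182 145 121 117 117 117 118 116 110 119 158 199 198 197 197 196 195 182 175 173
214 120 120 136 192 199 199 182 141 118 116 120 123 118 114 111 116 156 182 154 190 197 196 196 197 197 189 178 174
218 120 120 121 179 176 133 111 
[... 1819 characters left out ...]
  34
282  34  30  52  57  58  56  31  25  31 138 147 155 166 169 169 168 146  61  24  25  46  57  57  57  35  32  34  34
286  33  29  49  58  57  54  27  25  30 137 150 148 164 169 169 169 160  68  23  25  40  57  57  57  32  29  34  34
290  39  70  59  57  57  48  25  25  31 137 150 145 160 168 170 169 166  79  23  25  34  57  57  58  61  53  33  33
294  57 102  77  59  60  43  28  25  30 136 149 137 152 166 170 170 168  85  22  25  29  55  58  61  80  89  32  34
298  79 108  78  64  64  41  29  26  24 112 111 102 134 164 169 170 169  79  21  25  26  51  57  63  81 111  35  34
302  96 113  77  65  63  37  31  29  28 109 104  99 108 156 164 166 165  74  24  27  27  47  57  64  78 101  38  43
```

The wing stands exactly where measured, but the pads closed straight through it with no force, so it can't be used for gripping. I'll straddle the cam arm just below it instead and swing that round the axis.

{"api": "send_rows", "payload": {
  "motion": [
    {"tx": 0, "ty": 0, "tz": 0, "rx": 0, "ry": 0, "rz": -0.3, "gripper": 0.2},
    {"tx": 0, "ty": 0, "tz": 0, "rx": 0, "ry": 0, "rz": -0.3, "gripper": 0.2},
    {"tx": -0.03, "ty": 0, "tz": 0, "rx": 0, "ry": 0, "rz": 0, "gripper": 0.2},
    {"tx": -0.03, "ty": 0, "tz": 0, "rx": 0, "ry": 0, "rz": 0, "gripper": 0.2},
    {"tx": 0, "ty": 0, "tz": 0, "rx": 0, "ry": 0, "rz": 0, "gripper": 0.2},
    {"tx": 0, "ty": 0, "tz": 0.016, "rx": 0, "ry": 0, "rz": 0, "gripper": 0.2},
    {"tx": 0, "ty": 0, "tz": 0.015, "rx": 0, "ry": 0, "rz": 0, "gripper": 0.2},
    {"tx": 0, "ty": 0, "tz": 0, "rx": 0, "ry": 0, "rz": 0, "gripper": 0.2}
  ]
}}

```text
time_s: 23.58
ee_pos: [598.9, -94.5, 78.6]
ee_rot: [-179.9, 0.0, 70.2]
force: [0.4, -0.4, 0.8]
gripper_width: 36.5
gripper_force: 0.0
```

{"api": "send_rows", "payload": {
  "motion": [
    {"tx": 0, "ty": 0, "tz": 0, "rx": 0, "ry": 0, "rz": 0, "gripper": 1},
    {"tx": 0, "ty": 0, "tz": 0, "rx": 0, "ry": 0, "rz": 0, "gripper": 1},
    {"tx": 0, "ty": 0, "tz": 0, "rx": 0, "ry": 0, "rz": 0, "gripper": 1},
    {"tx": 0, "ty": 0, "tz": 0, "rx": 0, "ry": 0, "rz": 0, "gripper": 1}
  ],
  "grip_force": 4
}}

```text
time_s: 24.08
ee_pos: [600.2, -95.1, 80.0]
ee_rot: [179.9, -0.0, 70.2]
force: [1.0, -0.5, -0.6]
gripper_width: 11.8
gripper_force: 4.0
```

{"api": "send_rows", "payload": {
  "motion": [
    {"tx": 0.0003, "ty": -0.0042, "tz": 0, "rx": 0, "ry": 0, "rz": 0.1333, "gripper": 1},
    {"tx": 0.0006, "ty": -0.0084, "tz": 0, "rx": 0, "ry": 0, "rz": 0.2667, "gripper": 1},
    {"tx": 0.0006, "ty": -0.0084, "tz": 0, "rx": 0, "ry": 0, "rz": 0.2667, "gripper": 1},
    {"tx": 0.0006, "ty": -0.0084, "tz": 0, "rx": 0, "ry": 0, "rz": 0.2667, "gripper": 1},
    {"tx": 0, "ty": 0, "tz": 0, "rx": 0, "ry": 0, "rz": 0, "gripper": 1}
  ]
}}

```text
time_s: 24.7
ee_pos: [588.2, -86.9, 80.0]
ee_rot: [179.9, -0.1, 42.3]
force: [2.3, -0.8, -1.0]
gripper_width: 11.8
gripper_force: 4.0
```

{"api": "send_rows", "payload": {
  "motion": [
    {"tx": 0.0006, "ty": -0.0084, "tz": 0, "rx": 0, "ry": 0, "rz": 0.2667, "gripper": 1},
    {"tx": 0.0006, "ty": -0.0084, "tz": 0, "rx": 0, "ry": 0, "rz": 0.2667, "gripper": 1},
    {"tx": 0.0006, "ty": -0.0084, "tz": 0, "rx": 0, "ry": 0, "rz": 0.2667, "gripper": 1},
    {"tx": 0.0006, "ty": -0.0084, "tz": 0, "rx": 0, "ry": 0, "rz": 0.2667, "gripper": 1},
    {"tx": 0.0006, "ty": -0.0084, "tz": 0, "rx": 0, "ry": 0, "rz": 0.2667, "gripper": 1},
    {"tx": 0.0006, "ty": -0.0084, "tz": 0, "rx": 0, "ry": 0, "rz": 0.2667, "gripper": 1},
    {"tx": 0.0003, "ty": -0.0042, "tz": 0, "rx": 0, "ry": 0, "rz": 0.1333, "gripper": 1},
    {"tx": 0, "ty": 0, "tz": 0, "rx": 0, "ry": 0, "rz": 0, "gripper": 1}
  ]
}}

```text
time_s: 25.7
ee_pos: [580.1, -61.5, 79.1]
ee_rot: [180.0, 0.0, -9.6]
force: [2.5, -1.9, -4.3]
gripper_width: 11.5
gripper_force: 4.0
```

{"api": "send_rows", "payload": {
  "motion": [
    {"tx": 0, "ty": -0.0031, "tz": 0.003, "rx": 0, "ry": 0, "rz": 0.1, "gripper": 1},
    {"tx": 0, "ty": 0, "tz": 0, "rx": 0, "ry": 0, "rz": 0, "gripper": 1},
    {"tx": 0, "ty": 0, "tz": 0, "rx": 0, "ry": 0, "rz": 0, "gripper": 0.2},
    {"tx": 0, "ty": 0, "tz": 0, "rx": 0, "ry": 0, "rz": 0, "gripper": 0.2},
    {"tx": 0, "ty": 0, "tz": 0, "rx": 0, "ry": 0, "rz": 0, "gripper": 0.2},
    {"tx": 0, "ty": 0, "tz": 0, "rx": 0, "ry": 0, "rz": 0, "gripper": 0.2}
  ]
}}

```text
time_s: 26.45
ee_pos: [580.4, -59.7, 78.3]
ee_rot: [-180.0, -0.0, -12.8]
force: [0.4, -0.1, -0.9]
gripper_width: 36.5
gripper_force: 0.0
```

{"api": "send_rows", "payload": {
  "motion": [
    {"tx": 0, "ty": 0, "tz": -0.03, "rx": 0, "ry": 0, "rz": 0, "gripper": 0.2},
    {"tx": 0, "ty": 0, "tz": -0.06, "rx": 0, "ry": 0, "rz": 0, "gripper": 0.2},
    {"tx": -0.04, "ty": 0, "tz": -0.1, "rx": 0, "ry": 0, "rz": 0, "gripper": 0.2},
    {"tx": -0.09, "ty": 0, "tz": -0.09, "rx": 0, "ry": 0, "rz": 0, "gripper": 0.2},
    {"tx": -0.1, "ty": 0, "tz": -0.08, "rx": 0, "ry": 0, "rz": 0, "gripper": 0.2},
    {"tx": -0.085, "ty": 0, "tz": 0, "rx": 0, "ry": 0, "rz": 0, "gripper": 0.2},
    {"tx": 0, "ty": 0, "tz": 0, "rx": 0, "ry": 0, "rz": 0, "gripper": 0.2},
    {"tx": 0, "ty": 0, "tz": 0, "rx": 0, "ry": 0, "rz": 0, "gripper": 0.2}
  ]
}}

```text
time_s: 27.45
ee_pos: [429.4, -25.4, 257.2]
ee_rot: [-180.0, -0.1, -12.8]
force: [0.5, -0.6, -0.1]
gripper_width: 36.5
gripper_force: 0.0
```

Run:
```python
from h import *
f=snap('w10'); p=load('w5')
g=f['frame'].astype(int); g0=p['frame'].astype(int)
# latch parts: expected pixels of wing/arm; region of image above roof
b=g.mean(2); c=g.max(2)-g.min(2)
print('lum');
for v in range(0,70,4): print(v,' '.join('%3d'%b[v:v+4,u:u+6].mean() for u in range(250,390,6)))
w=lambda v,u: plane(f,u,v,115.5)
def proj(Pw):
    # find pixel by forward fisheye
    s=f['s']; Rt=R.from_euler('xyz',s['ee_rot'],degrees=True); T=f['T_tool_cam']
    q=T[:3,:3].T@(Rt.inv().apply(np.array(Pw)-s['ee_pos'])-T[:3,3]); fl=240/np.tan(np.radians(f['vertical_fov'])/2)
    r=np.hypot(q[0],q[1]); th=np.arctan2(r,q[2]); return np.round([f['cx']+fl*th*q[0]/r,f['cy']+fl*th*q[1]/r],1)
ax=np.array([609.7,-67,0]); X=np.array([.976,-.218,0]); Y=np.array([.218,.976,0])
for n,P in dict(wing_far=ax+30*X+[0,0,115.5],wing_near=ax-30*X+[0,0,115.5],armtip=ax-50*X+[0,0,82.5]).items():
    print(n,[proj(P+k*Y) for k in(6,-6)])
```

```text
{'ee_pos': array([429.40986609, -25.37654666, 257.2229699 ]), 'ee_rot': array([-1.79989300e+02, -1.48446948e-01, -1.27994839e+01]), 'time_s': 27.45}
lum
0 179 176 174 172 167 162 161 162 166 173 225 218 178 181 182 182 182 182 181 181 181 180 179 178
4 169 164 162 161 161 165 171 176 179 181 225 219 180 181 181 181 180 179 177 176 174 173 172 171
8 160 161 163 169 175 179 180 181 181 181 225 219 178 179 177 176 173 171 170 169 170 171 172 173
12 163 172 177 179 179 179 180 181 181 181 225 219 172 171 169 168 169 171 173 174 175 176 176 175
16 161 178 177 178 179 180 179 193 199 190 226 219 192 206 189 175 176 177 177 177 178 178 179 180
20 140 182 189 196 200 195 188 195 200 191 226 220 190 220 212 197 198 195 195 192 195 196 193 190
24 127 164 194 202 204 198 189 196 201 212 226 221 192 220 213 199 200 198 198 195 200 206 204 208
28 116 139 194 203 205 198 190 197 204 222 227 221 205 220 213 199 200 198 198 197 203 206 204 208
32 114 118 186 203 206 199 189 198 205 222 227 222 204 218 214 199 200 198 198 198 205 207 204 208
36 113 112 170 204 206 199 190 198 198 214 227 222 194 212 
[... 298 characters left out ...]
98 200 200 197 198 198 205 207 205 208
52 112 124 135 172 208 201 191 212 224 215 167 164 192 221 199 200 200 198 198 204 205 207 205 208
56 127 149 154 191 214 211 205 190 177 194 115 114 161 178 185 212 212 209 209 211 211 211 206 208
60 228 230 230 230 230 230 230 230 230 230 182 167 197 225 226 227 227 227 229 230 230 230 218 208
64 200 198 196 190 189 184 183 180 181 201 196 171 163 178 179 182 181 178 177 179 180 201 219 208
68 184 182 184 184 185 185 184 182 183 204 226 219 192 184 183 188 179 181 179 182 176 190 219 208
wing_far [array([307.4,  -4.7]), array([320.3,  -4.7])]
wing_near [array([307.5,  53.6]), array([320.6,  53.5])]
armtip [array([308.1,  80.2]), array([320.1,  80.2])]
```

Run:
```python
from h import *
f=load('w10'); b=f['frame'].astype(float).mean(2)
pts=[]
for v in range(2,48,3):
    r=b[v,304:330]; i=np.where(r>216)[0]; pts.append((304+i.min(),v,304+i.max()))
print(pts)
for z in(115.5,118.5):
    A=plane(f,316,50.5,z); B=plane(f,316,1,z); print(z,A)
g=f['frame'].astype(int)
print([int(x) for x in b[60:100,316]]); print([int(x) for x in b[75,298:336]])
# roof block centre check
m=(g.min(2)>200).astype(np.uint8); m[:,:285]=0;m[:,345:]=0;m[:82]=0;m[175:]=0
c=max(cv2.findContours(m,0,1)[0],key=cv2.contourArea); q=cv2.boxPoints(cv2.minAreaRect(c)); print(q.round(1).tolist(),np.mean([plane(f,*p,118) for p in q],0))
p=load('w5'); g=p['frame'].astype(int); m=(g.min(2)>200).astype(np.uint8); m[:,:285]=0;m[:,345:]=0;m[:82]=0;m[175:]=0
c=max(cv2.findContours(m,0,1)[0],key=cv2.contourArea); q=cv2.boxPoints(cv2.minAreaRect(c)); print(q.round(1).tolist(),np.mean([plane(p,*x,118) for x in q],0))
```

```text
[(np.int64(311), 2, np.int64(319)), (np.int64(311), 5, np.int64(319)), (np.int64(311), 8, np.int64(319)), (np.int64(311), 11, np.int64(319)), (np.int64(311), 14, np.int64(319)), (np.int64(311), 17, np.int64(320)), (np.int64(311), 20, np.int64(329)), (np.int64(311), 23, np.int64(329)), (np.int64(306), 26, np.int64(329)), (np.int64(304), 29, np.int64(329)), (np.int64(304), 32, np.int64(329)), (np.int64(304), 35, np.int64(329)), (np.int64(305), 38, np.int64(325)), (np.int64(311), 41, np.int64(329)), (np.int64(311), 44, np.int64(329)), (np.int64(304), 47, np.int64(329))]
115.5 [582.94636246 -62.88098546 115.5       ]
118.5 [582.19573964 -62.69836835 118.5       ]
[151, 168, 170, 170, 169, 170, 169, 169, 181, 211, 228, 232, 232, 232, 232, 232, 232, 232, 233, 229, 204, 154, 123, 138, 172, 179, 179, 181, 181, 181, 182, 183, 183, 183, 183, 191, 216, 231, 233, 232]
[187, 187, 186, 185, 184, 184, 183, 183, 187, 204, 223, 231, 232, 232, 231, 232, 232, 232, 232, 232, 232, 232, 232, 233, 229, 208, 184, 174, 176, 178, 181, 183, 184, 185, 186, 188, 188, 186]
[[297.0, 96.0], [335.0, 96.0], [335.0, 161.0], [297.0, 161.0]] [510.92125252 -46.54741259 118.        ]
[[295.0, 88.0], [333.0, 88.0], [333.0, 153.0], [295.0, 153.0]] [511.22719723 -46.6587065  118.        ]
```

```bash
python3 -c "
from workcell import env
print(env.job_done())"
```

```text
the job is handed in; nothing more can be done
None
```

I handed the job in at about 27.5 s: the roof is hooked under the lip and flush on its ledges, and the last wrist image shows the latch fully round with its arm over the roof's edge. The hand-in gave no verdict, and I did not measure whether the bystanders moved.

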